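# Put one reference filter away, draw the next from the photometer and hold it to the light

## Task

We are checking the photometer's reference filters, one out at a time: first put the green filter that stands on the bench back in the slot with the green tag in the filter case, fully home, and let go of it. Then lift the photometer's cover right up and leave it standing open, draw out the red filter hidden under it, and hold it up to the light panel: upright, its window squarely facing the middle of the lit face, 5 to 10 cm away and without touching the panel. Finish there, still holding the filter motionless in the gripper, with everything else left where it was.

Things in the scene. Friction and masses are not known exactly. Their poses are not given: they have to be found in the camera images.
- filter_green: Upright dark metal frame, 12.5 x 12.5 mm, 58 mm tall, 35 g, the top 17 mm green. Origin at the centre of its foot, z up. A clear window goes through it low down; the top 30 mm is plain frame to grip on either pair of sides. It begins standing free on the bench at any yaw. Home in its slot it stands out 28 mm.
- filter_red: Upright dark metal frame, 12.5 x 12.5 mm, 58 mm tall, 35 g, the top 17 mm red. Origin at the centre of its foot, z up. A window 8 mm wide and 20 mm tall (8 to 28 mm above the foot) goes through it along its x; the top 30 mm is plain frame to grip on either pair of sides. It begins hidden under the photometer's closed cover, upright in the cell holder.
- filter_red_window (a point): Centre of the red filter's window, on its axis 18 mm above its foot; axes as the filter's: the window looks along +x and -x.
- filter_blue: Upright dark metal frame, 12.5 x 12.5 mm, 58 mm tall, 35 g, the top 17 mm blue. Origin at the centre of its foot, z up. Stands home in its own slot; leave it.
- filter_yellow: Upright dark metal frame, 12.5 x 12.5 mm, 58 mm tall, 35 g, the top 17 mm yellow. Origin at the centre of its foot, z up. Stands home in its own slot; leave it.
- tag_green: Green tile, 22 x 30 mm, on the filter case, marking the green filter's slot. Its origin is the centre of that slot's mouth, 36 mm above the bench, 33 mm beyond the tile's middle along +x. The slot is square, sides along x and y, 30 mm deep: a 24 mm mouth tapering to 15 mm, 8 mm down. Which tag is where varies. Empty: the green filter belongs here.
- tag_red: Red tile, 22 x 30 mm, on the filter case, marking the red filter's slot. Its origin is the centre of that slot's mouth, 36 mm above the bench, 33 mm beyond the tile's middle along +x. The slot is square, sides along x and y, 30 mm deep: a 24 mm mouth tapering to 15 mm, 8 mm down. Which tag is where varies. Empty, and stays empty in this job.
- tag_blue: Blue tile, 22 x 30 mm, on the filter case, marking the blue filter's slot. Its origin is the centre of that slot's mouth, 36 mm above the bench, 33 mm beyond the tile's middle along +x. The slot is square, sides along x and y, 30 mm deep: a 24 mm mouth tapering to 15 mm, 8 mm down. Which tag is where varies. 
- tag_yellow: Yellow tile, 22 x 30 mm, on the filter case, marking the yellow filter's slot. Its origin is the centre of that slot's mouth, 36 mm above the bench, 33 mm beyond the tile's middle along +x. The slot is square, sides along x and y, 30 mm deep: a 24 mm mouth tapering to 15 mm, 8 mm down. Which tag is where varies. 
- case: Filter case, fixed: black slotted block 36 mm high in a grey shell 90 x 206 mm, its lid lying open flat beyond it (x = 48 to 138 mm, 17 mm high). Origin at the centre of the block's underside; y along the row of four slots (centres at x = +12 mm, 42 mm apart), z up.
- photometer: Bench photometer, fixed, cream and grey, 260 mm deep (x) x 360 wide (y) x 130 high, front at -x; the display on its right part (-y) rises to 147 mm. Origin at the centre of the underside, z up. Under the cover in its left part is an open-topped well, inside x = -115 to -10 mm, y = +20 to +150 mm, floor 50 mm up, with the cell holder in its middle.
- cell_holder (a point): Centre of the top of the cell holder's square pocket, at x = -62.5, y = +85, z = 92 mm of the photometer and with its axes. The pocket is 14 mm wide, 30 mm deep, in a block 42 mm square. The red filter stands in it: foot 62, top 120 mm above the bench, 10 mm below the well's rim, window looking along y.
- cover (a joint): Hinge angle (rad) of the photometer's cover flap: 0 closed, grows as its front edge is lifted, 1.8 at its stop, leaning back past upright. A friction hinge (0.2 N m, flap 160 g): it stays at any angle where it is left; 2 to 3 N at the tab lifts it.
- cover_tab (a point): Centre of the blue finger tab on the cover's front edge, 147 mm from the hinge and 5 mm above its plane. A flat tongue 40 mm wide (y), 10 mm thick, jutting 30 mm out in front of cover and machine, 135 mm up when closed, free below and beside: pinch it across its width from above (it can turn between the pads) or lift it from below. Axes turn with the cover; closed, as the photometer's.
- cover_hinge (a point): Middle of the cover's hinge line, along the photometer's y, at x = 0, y = +85, z = 130 mm of it. The cover, closed, is a grey plate 130 mm long from here towards -x, 150 mm wide, 10 mm thick, its underside level with this line. Axes turn with the cover.
- light_panel: LED light panel on a stand, fixed: glowing white rectangle in an aluminium frame 170 mm wide, from 55 to 245 mm above the bench, 16 mm thick; its foot, 10 mm high and 120 mm wide, reaches 30 mm out in front. Origin on the bench under its lit face, which looks along its -x.
- panel_face (a point): Centre of the light panel's lit face, 150 mm above the bench; -x points straight out of the face, z up.
- reagent_bottle: White plastic jar, 68 mm across, 130 mm tall; origin under its centre. Leave it.
- amber_bottle: Amber glass bottle, 60 mm across, 150 mm tall; origin under its centre. Leave it.
- beaker: Glass beaker, 68 mm across, 85 mm tall; origin under its centre. Leave it.
- weighing_jar: Small glass jar with blue cap, 44 mm across, 50 mm tall; origin under its centre. Leave it.
- cuvette_box: White box 60 x 90 x 45 mm; origin under its centre. Leave it.

How it is judged:
By the outcome, as a careful person would: the job done as asked, in the order asked, and still so for the second after the job is handed in, while the arm keeps its last pose, push and grip.
It also fails if it takes over 72 s, if anything falls off the work surface, if the arm or the gripper's body presses on something with over 40 N, if the wrist force passes 120 N, or if a joint passes its speed limit or range.

## Robot

A 6-joint arm with a two-finger parallel gripper is mounted at the origin on the work surface. World frame = base frame: x ahead of the robot, y to its left, z up, the work surface at z = 0. Lengths are in m, angles in degrees, forces in N, time in s.
With the tool pointing down it reaches from about 0.25 to 0.725 m from the base axis. Payload 9.7 kg.
Tool frame: the origin (TCP) lies midway between the tips of the shut fingers; the grasp point (between the pads) lies 19 mm behind it (bot.hold_point_z is the distance from the TCP to the grasp point, in m); z points along the fingers, y is the line along which they close (so a half turn about z gives the same grasp; the last joint's range is limited). The gripper opens to 85 mm and grips with 20 to 120 N. Pads are 22 mm wide; open, the fingers measure 114 mm over their backs; the gripper's body (76 mm by 85 mm) begins 54 mm behind the grasp point. The pads swing forward as they close: fully open they stand 13 mm farther back than shut.
Start: joints at [64.973, 4.979, 10.078, 95.1, 0, 90], TCP at [0.233, 0.498, 0.192] pointing down, gripper open.
Joint ranges: [-179.16, 179.16], [-48.56, 103.87], [-65.8, 70.77], [-126.05, 130.52], [-82.76, 87.17], [-180, 180]. Speed limits (degrees/s): [127.2, 127.2, 147.25, 180, 180, 180].

## Interface

Orientations are given as [roll, pitch, yaw] about the fixed x, y, z axes, in that order (R = Rz(yaw) Ry(pitch) Rx(roll)).
In Python, from workcell import bot gives the robot as it stands.
- The arm moves only by the tool play_rows, never from a script. Its argument "steps" is a list that holds one entry, the list of rows, each a list of 4 numbers: the shift along the tool's x, y, z in m, then the turn about the tool's z in rad. In form: [[[tx, ty, tz, yaw], ...]]. A call has exactly 5 rows; each row shifts and turns the commanded pose from where the row before left it, along the tool's axes as they then stand; what a row does not reach is not made up. A row lasts 1/12 s, in which the tool goes at most 41.7 mm and 7.16 degrees, less where a joint would pass 70% of its speed; a pose out of reach is approached as far as the arm can. A call is refused whole if a number of a shift passes 0.0417 or a number of a turn 0.125, either way. A call with a gripper value outside its range is refused whole. "gripper" is the finger opening in m, from 0 to 0.0854, set as the call begins (left out, the last holds). The fingers move at their own pace and stop on an object; "squeeze" is the grip in N (left out, the last holds). Time passes only in rows, so rows that do not move let the fingers close, or fill a call up. It gives the time, the measured TCP pose, the force, the opening and the grip force at its end, in the units of the state.
- bot.get_obs(): the state, without advancing time (a new reading comes with each control period).
- bot.camera(name): name is "scene" or "top" or "wrist"; returns a dict with "img" (400x640x3 uint8, blue, green, red), "vfov" (degrees; the focal length in pixels is half the picture's height over the tangent of half this angle, whatever the lens; pixels are square), "cx", "cy" (the principal point, pixels), "xyz" and "attitude" of the camera in the world. Camera axes: x right, y down, z forward; pixel columns grow to the right and rows downward; lengths in m; the calibration is good to about 2 mm. The wrist camera is an equidistant fisheye: a pixel r from the principal point sees the ray r / f radians off the axis. A picture is of the moment at which its call begins. There is no depth.
- bot.job_done(): hands the job in; it is judged then, once.
The state is a dict: "time": time; "q": joint angles; "qd": joint speeds; "joint_efforts": joint torques, N m; "ee_pos": TCP position; "tcp_rot": TCP orientation; "wrist_force": force on the tool from outside, world axes, zero at the start; "torque": the same for the moment, N m; "opening": finger opening in m; "grasp_force": force on a finger pad.
Only numpy, scipy, OpenCV 4.12 (cv2) and the standard library are available. Lean on these libraries where they do the work, as an engineer would, in place of code of your own. Each camera call takes 0.05 s, during which the arm holds its last target. There are 200 camera calls.

## Working session

There is one attempt and no reset: what is moved stays moved. The work goes in short steps, Python scripts to look and compute and a tool call to move; the robot and the scene stay as the last step left them, time stands still between calls to the robot, and variables do not carry over. Pictures are saved under pics/ and viewed, at most 11 in all, crops included, and the job is handed in when it is done.

Besides the shell and the picture viewer there is one more tool, called after "Emit:" as a command line: name --argument value ..., lists and objects as JSON in quotes. play_rows: Moves the arm, as the interface text tells. Its arguments: {"type":"object","properties":{"steps":{"type":"array","items":{"type":"array","items":{"type":"array","items":{"type":"number"}}}},"gripper":{"type":"number"},"squeeze":{"type":"number"}},"required":["steps"]}

```bash
mkdir -p pics
cat > h.py <<'E'
import numpy as np, cv2
from workcell import bot
from scipy.spatial.transform import Rotation as R
def cam(n,save=None):
    c=bot.camera(n)
    if save: cv2.imwrite('pics/'+save,c['img'])
    return c
def Rc(c): 
    a=np.array(c['attitude'])
    return R.from_euler('xyz',a,degrees=True).as_matrix() if a.size==3 else a
def ray(c,u,v):
    f=200/np.tan(np.radians(c['vfov'])/2); x,y=u-c['cx'],v-c['cy']
    if c.get('fish'):
        r=np.hypot(x,y); t=r/f; d=np.array([x/r*np.sin(t),y/r*np.sin(t),np.cos(t)]) if r>0 else np.array([0,0,1.])
    else: d=np.array([x/f,y/f,1])
    return Rc(c)@d
def atz(c,u,v,z):
    d=ray(c,u,v); p=np.array(c['xyz']); return p+d*(z-p[2])/d[2]
E
python3 - <<'E'
from h import *
for n in('scene','top','wrist'):
    c=cam(n,n+'0.png'); print(n,{k:v for k,v in c.items() if k!='img'})
print(bot.get_obs(),bot.hold_point_z)
E
```

```text
scene {'vfov': 52.54409099180291, 'cx': 321.9477191899388, 'cy': 192.9343197500052, 'xyz': array([1.30037953, 0.39544799, 0.67115848]), 'attitude': array([-122.01550089,    1.24860398,  114.87084168])}
top {'vfov': 47.68288851926337, 'cx': 322.14721409272823, 'cy': 197.36274982220775, 'xyz': array([0.3210262 , 0.04058483, 1.40567581]), 'attitude': array([-1.71338433e+02,  8.48736102e-02, -9.05533021e+01])}
wrist {'vfov': 65.70646984690485, 'cx': 316.4985410521645, 'cy': 195.4658148666862, 'xyz': array([0.16333019, 0.53076993, 0.37422224]), 'attitude': array([1.62689697e+02, 8.89518595e-02, 6.49690456e+01])}
{'time': 0.15, 'q': array([ 6.49729647e+01,  5.00433250e+00,  1.00438533e+01,  9.50980389e+01,
       -1.85401753e-03,  9.00016671e+01]), 'qd': array([-0.01488274, -0.03024521,  0.0551212 , -0.01319958, -0.08502618,
        0.01000797]), 'joint_efforts': array([ 1.14297563e-03, -5.20761144e+01,  4.65043795e+01,  1.38282910e-02,
        6.34555977e-05, -1.97225233e-05]), 'ee_pos': array([0.23259628, 0.4981657 , 0.1918322 ]), 'tcp_rot': array([-1.79941482e+02,  1.85571925e-03,  1.54971299e+02]), 'wrist_force': array([-0.21451602, -0.20513967, -0.0526543 ]), 'torque': array([ 0.00811221, -0.03458207, -0.01864678]), 'grasp_force': 0.0, 'opening': 0.08536890393920153} 0.0187
```

View pics/top0.png

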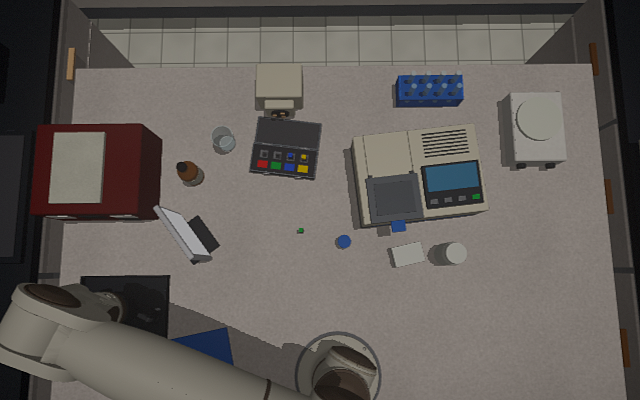

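View pics/scene0.png

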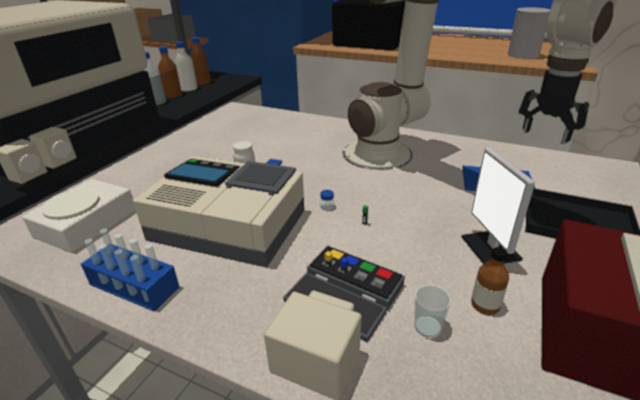

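The top picture shows the green filter at about (300,230), the case around (285,150), the photometer at (420,175), its tab at (398,226) and the panel at (185,232). Next I'll enlarge those areas.

Run:
```python
import cv2,numpy as np
i=cv2.imread('pics/top0.png')
def crop(x,y,w,h,s,step):
    o=cv2.resize(i[y:y+h,x:x+w],None,fx=s,fy=s,interpolation=cv2.INTER_CUBIC)
    for k in range(-(-x//step)*step,x+w,step):
        cv2.line(o,((k-x)*s,0),((k-x)*s,5),(0,255,255),1); cv2.putText(o,str(k),((k-x)*s,15),0,.35,(0,255,255),1)
    for k in range(-(-y//step)*step,y+h,step):
        cv2.line(o,(0,(k-y)*s),(5,(k-y)*s),(0,255,255),1); cv2.putText(o,str(k),(6,(k-y)*s+4),0,.35,(0,255,255),1)
    return o
a=crop(245,112,80,75,5,10); b=crop(345,120,150,75,5,10)[:, :]
c=crop(150,200,75,70,5,10); d=crop(285,215,30,30,8,5); e=crop(345,120,150,120,5,10)
m=np.zeros((600,800,3),np.uint8)
m[0:375,0:400]=a; m[0:350,405:780]=c; m[380:600,0:240]=d[:220]
cv2.imwrite('pics/m1.png',m); cv2.imwrite('pics/m2.png',e)
```

```text
(no output)
```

View pics/m1.png

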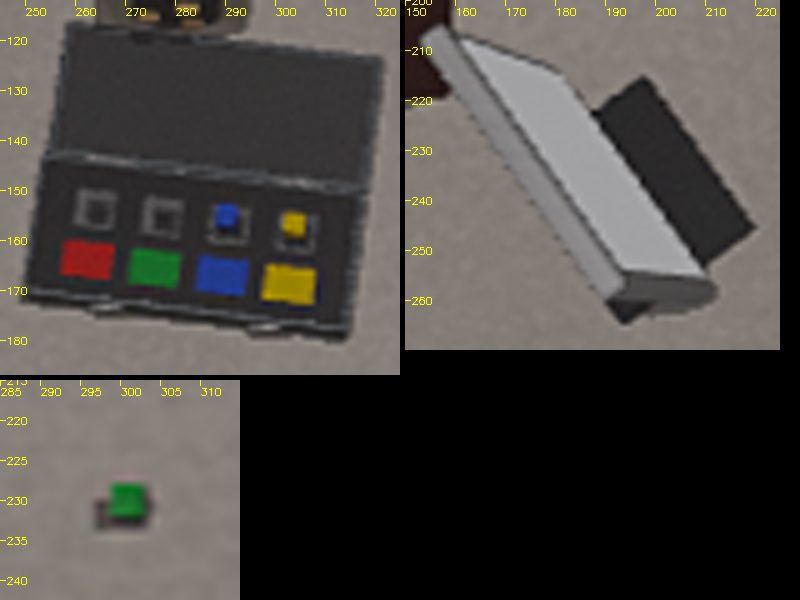

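View pics/m2.png

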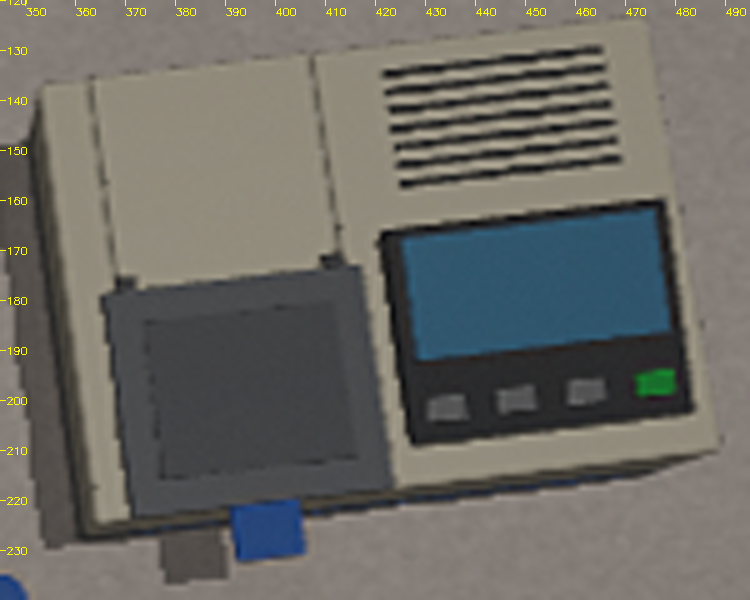

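Read from the enlarged crops:
- Green filter top: (301,230).
- Green slot: (277.4,155.4).
- Tags: red (262.6,163.8), green (276,165.6), blue (289.4,167.2), yellow (302.8,168.8).
- Cover corners: (365.6,179), (417,173), (372,223), (423.4,217.6). Tab: (398.8,226).
- Panel's lit face: top edge (160.6,207.4) to (194,254), bottom edge (181,214.4) to (210,254).

Run:
```python
from h import *
c=cam('top'); np.set_printoptions(precision=4,suppress=True)
P=lambda u,v,z:atz(c,u,v,z)[:2]
print('green',P(301,230,.058))
t=[P(*q,.036) for q in((262.6,163.8),(276,165.6),(289.4,167.2),(302.8,168.8))]
d=t[3]-t[0];print('tags',t,np.linalg.norm(d)/3); ax=np.array([-d[1],d[0]])/np.linalg.norm(d)
print('case x yaw',np.degrees(np.arctan2(ax[1],ax[0])),'greenmouth',t[1]+.033*ax,P(277.4,155.4,.036))
k=[P(*q,.14) for q in((365.6,179),(417,173),(372,223),(423.4,217.6))];print('cover',k)
h=(k[0]+k[1])/2;f=(k[2]+k[3])/2;tab=P(398.8,226,.14)
for a,b in((k[1],k[0]),(k[3],k[2])):
    e=b-a;print(np.degrees(np.arctan2(-e[0],e[1])),np.linalg.norm(e))
print('hinge',h,'front',f,'tab',tab,np.degrees(np.arctan2(*(h-tab)[::-1])),np.linalg.norm(h-tab))
a,b=P(364,225,.13),P(488.6,210.4,.13);e=a-b;print('front edge',a,b,np.degrees(np.arctan2(-e[0],e[1])),np.linalg.norm(e))
for z,q in((.245,((160.6,207.4),(194,254))),(.055,((181,214.4),(210,254)))):
    a,b=P(*q[0],z),P(*q[1],z);e=b-a;print('panel',a,b,(a+b)/2,np.linalg.norm(e),np.degrees(np.arctan2(e[1],e[0])))
```

```text
green [0.4286 0.1046]
tags [array([0.6366, 0.224 ]), array([0.6305, 0.1825]), array([0.6251, 0.141 ]), array([0.6196, 0.0995])] 0.0418704191279973
case x yaw -7.8048997246569325 greenmouth [0.6632 0.178 ] [0.6629 0.1783]
cover [array([ 0.5655, -0.0836]), array([ 0.5814, -0.2305]), array([ 0.4397, -0.0985]), array([ 0.4535, -0.2432])]
6.195595282816755 0.14781539998255414
5.443844980393282 0.14539736094598293
hinge [ 0.5735 -0.1571] front [ 0.4466 -0.1709] tab [ 0.4306 -0.1733] 6.497956510729173 0.14380144076026344
front edge [ 0.4352 -0.0768] [ 0.4733 -0.4313] 6.1270047965531536 0.3564677655234905
panel [0.4757 0.4587] [0.3552 0.3683] [0.4154 0.4135] 0.15065968302331342 -143.13694507061146
panel [0.4792 0.4649] [0.3603 0.3746] [0.4198 0.4198] 0.1493720112706207 -142.76507514838525
```

```bash
cat >> h.py <<'E'
import json
def yawof(o): return o['tcp_rot'][2]
def plan(*wps,start=None):
    """wps: (x,y,z,yaw_deg,nrows); prints calls of 5 rows"""
    o=bot.get_obs(); p,y=start or (np.array(o['ee_pos']),yawof(o)); rows=[]
    p=np.array(p,float)
    for x,yy,z,w,n in wps:
        t=np.array([x,yy,z]); dy=(w-y+180)%360-180
        n=n or max(1,int(np.ceil(max(np.linalg.norm(t-p)/.038,abs(dy)/6.5))))
        st=(t-p)/n
        for k in range(n):
            a=R.from_euler('xyz',[180,0,y+dy*k/n],degrees=True).as_matrix()
            r=a.T@st; rows.append([round(float(v),4) for v in r]+[round(float(-np.radians(dy/n)),4)])
        p=t;y=y+dy
    while len(rows)%5: rows.append([0,0,0,0])
    for i in range(0,len(rows),5): print(json.dumps([rows[i:i+5]]))
E
python3 - <<'E'
from h import *
plan((.22,.25,.2,110,0),(.43,.105,.2,82.2,0))
E
```

```text
[[[-0.0134, -0.0329, -0.0012, 0.1121], [-0.017, -0.0312, -0.0012, 0.1121], [-0.0203, -0.0291, -0.0012, 0.1121], [-0.0235, -0.0266, -0.0012, 0.1121], [-0.0263, -0.0238, -0.0012, 0.1121]]]
[[[-0.0288, -0.0207, -0.0012, 0.1121], [-0.031, -0.0174, -0.0012, 0.1121], [-0.0297, 0.0211, 0.0, 0.0693], [-0.0282, 0.0231, 0.0, 0.0693], [-0.0265, 0.025, 0.0, 0.0693]]]
[[[-0.0247, 0.0268, 0.0, 0.0693], [-0.0228, 0.0284, 0.0, 0.0693], [-0.0208, 0.0299, 0.0, 0.0693], [-0.0187, 0.0313, 0.0, 0.0693], [0, 0, 0, 0]]]
```

Emit:
play_rows --steps '[[[-0.0134, -0.033, -0.001, 0.112], [-0.017, -0.031, -0.001, 0.112], [-0.02, -0.029, -0.001, 0.112], [-0.0235, -0.0265, -0.001, 0.112], [-0.026, -0.024, -0.001, 0.112]]]' --gripper 0.04

```text
time: 0.62
ee_pos: [0.223, 0.32, 0.197]
tcp_rot: [-180.0, 0.0, 122.6]
wrist_force: [0.3, -0.0, -0.3]
opening: 0.0401
grasp_force: 0.0
```

Emit:
play_rows --steps '[[[-0.029, -0.021, -0.001, 0.112], [-0.031, -0.0175, -0.001, 0.112], [-0.03, 0.021, 0, 0.069], [-0.028, 0.023, 0, 0.069], [-0.0265, 0.025, 0, 0.069]]]'

```text
time: 1.03
ee_pos: [0.3103, 0.1868, 0.2]
tcp_rot: [179.9, -0.1, 98.0]
wrist_force: [0.2, 0.0, -0.6]
opening: 0.04
grasp_force: 0.0
```

Emit:
play_rows --steps '[[[-0.025, 0.027, 0, 0.069], [-0.023, 0.0285, 0, 0.069], [-0.021, 0.03, 0, 0.069], [-0.019, 0.0315, 0, 0.069], [0, 0, 0, 0]]]'

```text
time: 1.45
ee_pos: [0.4338, 0.1015, 0.198]
tcp_rot: [-180.0, 0.1, 81.9]
wrist_force: [0.4, 0.6, -0.9]
opening: 0.04
grasp_force: 0.0
```

Emit:
play_rows --steps '[[[0, 0, 0, 0], [0, 0, 0, 0], [0, 0, 0, 0], [0, 0, 0, 0], [0, 0, 0, 0]]]'

```text
time: 1.87
ee_pos: [0.4298, 0.1053, 0.1998]
tcp_rot: [180.0, -0.0, 82.5]
wrist_force: [-0.8, 0.4, 0.1]
opening: 0.0403
grasp_force: 0.0
```

Run:
```python
from h import *
c=cam('wrist','w1.png'); o=bot.get_obs(); print(c['xyz'],c['attitude'],o['ee_pos'],o['tcp_rot'],o['time'],o['opening'])
i=c['img']
# predicted pixel of green top
p=Rc(c).T@(np.array([.4286,.1046,.058])-c['xyz']); f=200/np.tan(np.radians(c['vfov']/2)); t=np.arctan2(np.hypot(p[0],p[1]),p[2]); s=f*t/np.hypot(p[0],p[1]); u,v=c['cx']+s*p[0],c['cy']+s*p[1]; print(u,v)
x,y=int(u)-50,int(v)-35
m=cv2.resize(i[y:y+75,x:x+100],None,fx=8,fy=8,interpolation=cv2.INTER_CUBIC)
for k in range(0,100,10): cv2.putText(m,str(x+k),(k*8,12),0,.4,(0,255,255)); cv2.line(m,(k*8,0),(k*8,4),(0,255,255))
for k in range(0,75,10): cv2.putText(m,str(y+k),(0,k*8+4),0,.4,(0,255,255))
cv2.imwrite('pics/w1c.png',m)
```

```text
[0.43953604 0.18111054 0.38224918] [ 1.62630523e+02  4.49765675e-02 -7.52280267e+00] [0.42983937 0.10520691 0.19973305] [ 1.79961378e+02 -1.45148720e-02  8.24709825e+01] 1.9167 0.039996703606342186
315.9680000475918 174.04226085366307
```

View pics/w1c.png

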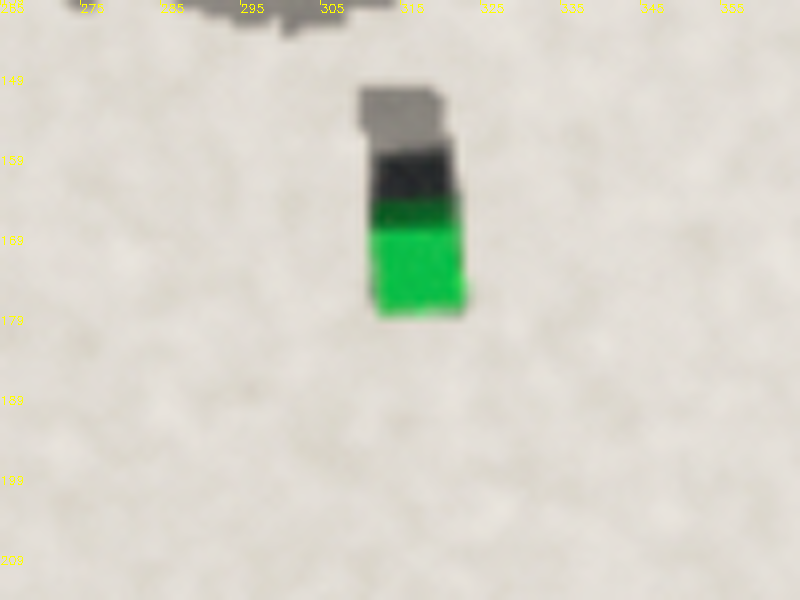

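The wrist crop shows the green filter's top with corners at about (311.3,167.8), (322.3,167.5), (323.3,178.1), (312.5,178.4), nearly square to the tool.

Run:
```python
from h import *
c=cam('wrist'); c['fish']=1
q=[atz(c,u,v,.058)[:2] for u,v in((311.3,167.8),(322.3,167.5),(323.3,178.1),(312.5,178.4))]
ctr=sum(q)/4;print('ctr',ctr)
for a,b in((0,1),(3,2),(0,3),(1,2)):
    e=q[b]-q[a];print(np.linalg.norm(e),np.degrees(np.arctan2(e[1],e[0])))
plan((*ctr,.2,82.2-4,5),(*ctr,.022,82.2-4,10))
```

```text
ctr [0.43031276 0.10551006]
0.01177254821779112 -5.920205050496678
0.01166147405727068 -5.870613994141511
0.011779422214768649 -91.46239395455842
0.01176123986718907 -91.9980705367841
[[[0.0001, 0.0001, -0.0001, 0.0148], [0.0001, 0.0001, -0.0001, 0.0148], [0.0001, 0.0001, -0.0001, 0.0148], [0.0001, 0.0001, -0.0001, 0.0148], [0.0001, 0.0001, -0.0001, 0.0148]]]
[[[0.0, -0.0, 0.0178, -0.0], [0.0, -0.0, 0.0178, -0.0], [0.0, -0.0, 0.0178, -0.0], [0.0, -0.0, 0.0178, -0.0], [0.0, -0.0, 0.0178, -0.0]]]
[[[0.0, -0.0, 0.0178, -0.0], [0.0, -0.0, 0.0178, -0.0], [0.0, -0.0, 0.0178, -0.0], [0.0, -0.0, 0.0178, -0.0], [0.0, -0.0, 0.0178, -0.0]]]
```

Emit:
play_rows --steps '[[[0, 0, 0.0167, -0.031], [0, 0, 0.0167, -0.031], [0, 0, 0.0167, 0], [0, 0, 0.0167, 0], [0, 0, 0.0167, 0]]]'

```text
time: 2.38
ee_pos: [0.4301, 0.1049, 0.1153]
tcp_rot: [180.0, -0.0, 86.0]
wrist_force: [0.7, 0.6, -0.0]
opening: 0.0401
grasp_force: 0.0
```

Emit:
play_rows --steps '[[[0, 0, 0.0167, 0], [0, 0, 0.0167, 0], [0, 0, 0.0167, 0], [0, 0, 0.0167, 0], [0, 0, 0.0167, 0]]]'

```text
time: 2.8
ee_pos: [0.4301, 0.1049, 0.0318]
tcp_rot: [180.0, -0.0, 86.0]
wrist_force: [-0.0, -0.3, 0.4]
opening: 0.0398
grasp_force: 0.0
```

Emit:
play_rows --steps '[[[0, 0, 0, 0], [0, 0, 0, 0], [0, 0, 0, 0], [0, 0, 0, 0], [0, 0, 0, 0]]]'

```text
time: 3.22
ee_pos: [0.4309, 0.1048, 0.0335]
tcp_rot: [179.9, -0.0, 85.9]
wrist_force: [-0.6, 0.6, -0.3]
opening: 0.0399
grasp_force: 0.0
```

Emit:
play_rows --steps '[[[0, 0, 0, 0], [0, 0, 0, 0], [0, 0, 0, 0], [0, 0, 0, 0], [0, 0, 0, 0]]]' --gripper 0.005 --squeeze 30

```text
time: 3.63
ee_pos: [0.4303, 0.1046, 0.0324]
tcp_rot: [180.0, 0.0, 85.9]
wrist_force: [0.1, -0.2, -0.8]
opening: 0.0051
grasp_force: 0.0
```

Emit:
play_rows --steps '[[[0, 0, 0, 0], [0, 0, 0, 0], [0, 0, 0, 0], [0, 0, 0, 0], [0, 0, 0, 0]]]'

```text
time: 4.05
ee_pos: [0.4303, 0.1046, 0.0324]
tcp_rot: [-180.0, 0.0, 85.9]
wrist_force: [0.1, 0.6, 0.7]
opening: 0.0052
grasp_force: 0.0
```

Run:
```python
from h import *
o=bot.get_obs();print(o['ee_pos'],o['opening'])
p=o['ee_pos']
plan((p[0],p[1],.145,86,0),(.6615,.178,.145,82.2,0))
```

```text
[0.43028019 0.10458385 0.03237422] 0.005195197521138157
[[[0.0, 0.0, -0.0375, -0.0004], [-0.0, 0.0, -0.0375, -0.0004], [0.0, 0.0, -0.0375, -0.0004], [0.0128, 0.0322, 0.0, 0.0095], [0.0131, 0.0321, 0.0, 0.0095]]]
[[[0.0134, 0.032, 0.0, 0.0095], [0.0137, 0.0318, 0.0, 0.0095], [0.014, 0.0317, 0.0, 0.0095], [0.0143, 0.0316, 0.0, 0.0095], [0.0146, 0.0314, 0.0, 0.0095]]]
```

The fingers shut on nothing, so I'll look.

Run:
```python
from h import *
w=cam('wrist')['img'];s=cam('scene')['img']
a=cv2.resize(w[100:300,220:420],None,fx=2,fy=2,interpolation=cv2.INTER_CUBIC)
b=cv2.resize(s[140:240,310:410],None,fx=4,fy=4,interpolation=cv2.INTER_CUBIC)
cv2.imwrite('pics/miss.png',np.hstack([a,b]))
```

```text
(no output)
```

View pics/miss.png

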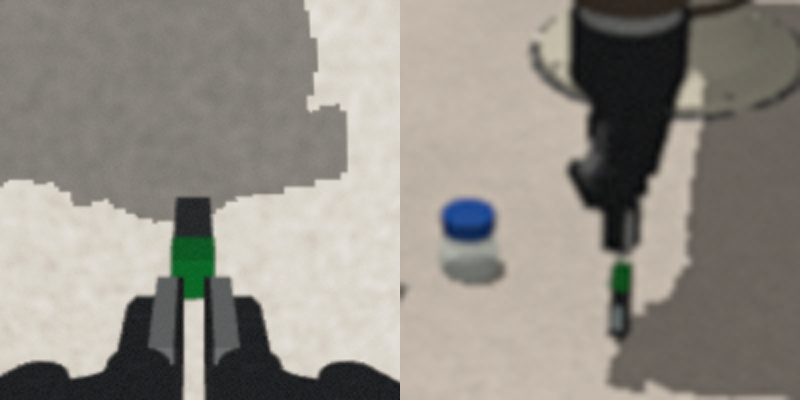

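Run:
```python
from h import *
c=cam('wrist'); c['fish']=1;print(c['xyz'],c['attitude'])
for v in(230,232,249): print(atz(c,316.5,v,.058))
# projection of the TCP
o=bot.get_obs()
def proj(c,X):
    p=Rc(c).T@(np.array(X)-c['xyz']); f=200/np.tan(np.radians(c['vfov']/2))
    if not c.get('fish'): return c['cx']+f*p[0]/p[2],c['cy']+f*p[1]/p[2]
    t=np.arctan2(np.hypot(p[0],p[1]),p[2]); s=f*t/np.hypot(p[0],p[1]); return c['cx']+s*p[0],c['cy']+s*p[1]
print('tcp',proj(c,o['ee_pos']))
s=cam('scene');t=cam('top')
print('tcp in scene',proj(s,o['ee_pos']),'filter top pred',proj(s,[.4303,.1055,.058]),'foot',proj(s,[.4303,.1055,0]))
# scene pixel of filter foot/top; observed top ~(310+621/4-100.., )
print(s['xyz'],o['ee_pos'],o['q'])
for v in (140+265/4,): print('scene filter top @.058',atz(s,310+(620-400)/4,v,.058))
print('scene foot @0',atz(s,310+(620-400)/4,140+335/4,0))
print(atz(s,310+(620-400)/4,140+250/4,.0324),atz(s,310+220/4,140+250/4,.06))
```

```text
[0.435608   0.18091837 0.21484648] [ 1.62617069e+02  8.52898860e-02 -4.07244964e+00]
[0.43046963 0.11202406 0.058     ]
[0.4303835  0.11081427 0.058     ]
[0.42962998 0.1002305  0.058     ]
tcp (np.float64(317.1303986552081), np.float64(224.478430112144))
tcp in scene (np.float64(364.25513839988054), np.float64(213.45761743941856)) filter top pred (np.float64(364.8882325834886), np.float64(205.76882656803704)) foot (np.float64(364.1714718304987), np.float64(223.0906079581782))
[1.30037953 0.39544799 0.67115848] [0.43030596 0.10459815 0.03240704] [ 1.36622934e+01 -9.87508494e+00 -2.19546772e+01  7.79183948e+01
  1.42505730e-04  1.07730292e+02]
scene filter top @.058 [0.43238131 0.10656608 0.058     ]
scene foot @0 [0.43230383 0.10865517 0.        ]
[0.37806598 0.08802315 0.0324    ] [0.41791806 0.10130662 0.06      ]
```

The filter is where I measured it. In both pictures the fingertips sit roughly 30 mm or more above the stated TCP, just over the filter top. I'll open, go 28 mm lower (still clear of the bench) and grip again.

Emit:
play_rows --steps '[[[0, 0, 0, 0], [0, 0, 0, 0], [0, 0, 0, 0], [0, 0, 0, 0], [0, 0, 0, 0]]]' --gripper 0.04

```text
time: 4.72
ee_pos: [0.4303, 0.1046, 0.0324]
tcp_rot: [-180.0, -0.0, 85.9]
wrist_force: [0.1, 0.5, -0.7]
opening: 0.0397
grasp_force: 0.0
```

Emit:
play_rows --steps '[[[0, 0, 0.006, 0], [0, 0, 0.006, 0], [0, 0, 0.006, 0], [0, 0, 0.006, 0], [0, 0, 0.004, 0]]]'

```text
time: 5.13
ee_pos: [0.4298, 0.1045, 0.0032]
tcp_rot: [-179.9, 0.0, 85.9]
wrist_force: [0.2, 0.3, -0.2]
opening: 0.0401
grasp_force: 0.0
```

Emit:
play_rows --steps '[[[0, 0, 0, 0], [0, 0, 0, 0], [0, 0, 0, 0], [0, 0, 0, 0], [0, 0, 0, 0]]]' --gripper 0.005

```text
time: 5.55
ee_pos: [0.4305, 0.1046, 0.0046]
tcp_rot: [180.0, -0.0, 85.9]
wrist_force: [-0.0, 0.5, -0.6]
opening: 0.0117
grasp_force: 32.5
```

Emit:
play_rows --steps '[[[0, 0, 0, 0], [0, 0, 0, 0], [0, 0, 0, 0], [0, 0, 0, 0], [0, 0, 0, 0]]]'

```text
time: 5.97
ee_pos: [0.4303, 0.1046, 0.0044]
tcp_rot: [180.0, -0.0, 85.9]
wrist_force: [0.9, -0.1, 0.3]
opening: 0.0115
grasp_force: 32.5
```

Run:
```python
from h import *
o=bot.get_obs();p=o['ee_pos']
plan((p[0],p[1],.1,82.2,3),(.663,.178,.1,82.2,7))
```

```text
[[[0.0, 0.0, -0.0319, 0.0217], [0.0, 0.0, -0.0319, 0.0217], [0.0, 0.0, -0.0319, 0.0217], [0.0149, 0.0315, 0.0, -0.0], [0.0149, 0.0315, 0.0, -0.0]]]
[[[0.0149, 0.0315, 0.0, -0.0], [0.0149, 0.0315, 0.0, -0.0], [0.0149, 0.0315, 0.0, -0.0], [0.0149, 0.0315, 0.0, -0.0], [0.0149, 0.0315, 0.0, -0.0]]]
```

Emit:
play_rows --steps '[[[0, 0, -0.032, 0.0217], [0, 0, -0.032, 0.0217], [0, 0, -0.032, 0.0217], [0.0149, 0.0315, 0, 0], [0.0149, 0.0315, 0, 0]]]'

```text
time: 6.38
ee_pos: [0.4987, 0.1261, 0.1038]
tcp_rot: [179.7, -0.1, 82.2]
wrist_force: [0.2, 0.6, -0.0]
opening: 0.0116
grasp_force: 32.5
```

Emit:
play_rows --steps '[[[0.0149, 0.0315, 0, 0], [0.0149, 0.0315, 0, 0], [0.0149, 0.0315, 0, 0], [0.0149, 0.0315, 0, 0], [0.0149, 0.0315, 0, 0]]]'

```text
time: 6.8
ee_pos: [0.6643, 0.1785, 0.0999]
tcp_rot: [-180.0, 0.0, 82.2]
wrist_force: [0.4, 0.2, 0.2]
opening: 0.0114
grasp_force: 32.5
```

Emit:
play_rows --steps '[[[0, 0, 0, 0], [0, 0, 0, 0], [0, 0, 0, 0], [0, 0, 0, 0], [0, 0, 0, 0]]]'

```text
time: 7.22
ee_pos: [0.6623, 0.1778, 0.1018]
tcp_rot: [179.9, -0.0, 82.2]
wrist_force: [0.1, 0.1, -0.3]
opening: 0.0118
grasp_force: 32.5
```

Run:
```python
from h import *
c=cam('wrist','w2.png');o=bot.get_obs();print(o['ee_pos'],o['tcp_rot'],o['opening'])
i=c['img'];m=cv2.resize(i[120:270,217:417],None,fx=4,fy=4,interpolation=cv2.INTER_CUBIC)
for k in range(0,200,20): cv2.putText(m,str(217+k),(k*4,12),0,.4,(0,255,255)); cv2.line(m,(k*4,0),(k*4,4),(0,255,255))
for k in range(0,150,20): cv2.putText(m,str(120+k),(0,k*4+4),0,.4,(0,255,255))
cv2.imwrite('pics/w2c.png',m)
```

```text
[0.6623871  0.17782263 0.10189664] [ 1.79906097e+02 -3.85315678e-02  8.21986268e+01] 0.011599161244009787
```

View pics/w2c.png

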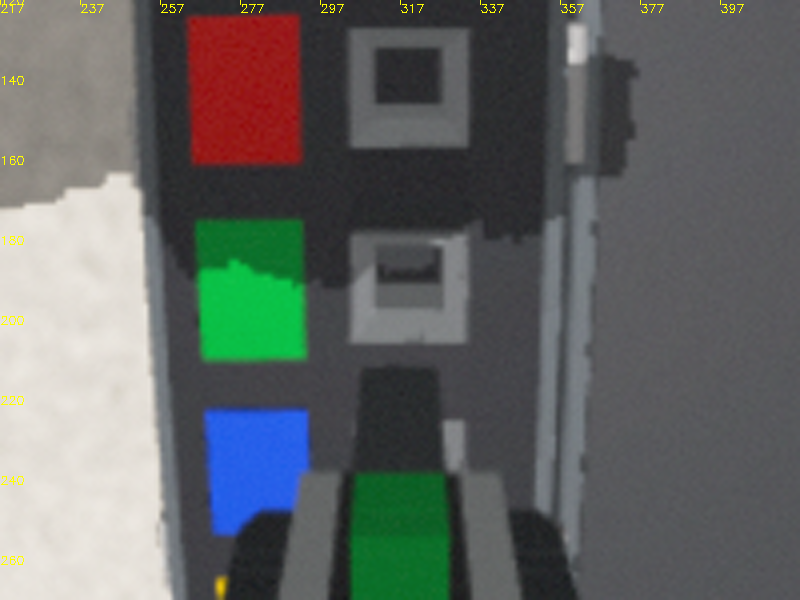

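The wrist crop shows the green slot's mouth centred at about (319.2,191.7), square to the tool, and the pads covering the green top 17 mm.

Run:
```python
from h import *
c=cam('wrist');c['fish']=1
a=atz(c,319.25,191.7,.036);r=atz(c,217+408.5/4,142,.036);print(a,r,np.linalg.norm(a-r))
# lateral of held filter: its far bottom foot edge at about (399,367)->
o=bot.get_obs();z=o['ee_pos'][2]-.0044
print('foot +y edge mid',atz(c,217+399/4,120+367/4,z),'tcp',o['ee_pos'],'z foot',z)
print('green lower edge', atz(c,217+400/4,120+475/4,z+.041))
```

```text
[0.66456729 0.17960104 0.036     ] [0.67005565 0.22102515 0.036     ] 0.041786114811523015
foot +y edge mid [0.66310383 0.18474932 0.09741564] tcp [0.662458   0.17784036 0.10181564] z foot 0.09741564167975948
green lower edge [0.6632256  0.18494663 0.13841564]
```

Emit:
play_rows --steps '[[[0.0007, 0.0014, 0.012, 0], [0, 0, 0.012, 0], [0, 0, 0.012, 0], [0, 0, 0.012, 0], [0, 0, 0.009, 0]]]'

```text
time: 7.73
ee_pos: [0.6634, 0.1783, 0.0407]
tcp_rot: [-179.9, 0.1, 82.2]
wrist_force: [0.0, 0.8, -0.4]
opening: 0.0115
grasp_force: 32.5
```

Emit:
play_rows --steps '[[[0, 0, 0.003, 0], [0, 0, 0.003, 0], [0, 0, 0.003, 0], [0, 0, 0.003, 0], [0, 0, 0.003, 0]]]'

```text
time: 8.15
ee_pos: [0.6647, 0.1786, 0.0287]
tcp_rot: [180.0, -0.0, 82.2]
wrist_force: [0.1, -0.3, -0.3]
opening: 0.0115
grasp_force: 32.5
```

Emit:
play_rows --steps '[[[0, 0, 0.003, 0], [0, 0, 0.003, 0], [0, 0, 0.003, 0], [0, 0, 0.003, 0], [0, 0, 0.003, 0]]]'

```text
time: 8.57
ee_pos: [0.6644, 0.1785, 0.0131]
tcp_rot: [180.0, -0.0, 82.2]
wrist_force: [1.3, -0.1, -1.1]
opening: 0.0112
grasp_force: 32.5
```

Emit:
play_rows --steps '[[[0, 0, 0.001, 0], [0, 0, 0.001, 0], [0, 0, 0.001, 0], [0, 0, 0.0005, 0], [0, 0, 0.0005, 0]]]'

```text
time: 8.98
ee_pos: [0.6647, 0.1786, 0.0104]
tcp_rot: [179.9, -0.0, 82.2]
wrist_force: [-1.9, -0.5, 8.1]
opening: 0.0119
grasp_force: 33.5
```

Emit:
play_rows --steps '[[[0, 0, 0, 0], [0, 0, 0, 0], [0, 0, 0, 0], [0, 0, 0, 0], [0, 0, 0, 0]]]'

```text
time: 9.4
ee_pos: [0.6647, 0.1786, 0.0104]
tcp_rot: [179.9, -0.0, 82.2]
wrist_force: [-1.8, -0.5, 5.4]
opening: 0.0113
grasp_force: 33.1
```

Bottomed at TCP z 0.0104, which is exactly home. Release, lift and go over the cover tab.

Run:
```python
from h import *
plan((.43,-.173,.15,6.2,15),start=([.6647,.1786,.1504],82.2))
```

```text
[[[-0.0253, -0.0123, 0.0, 0.0884], [-0.0263, -0.01, 0.0, 0.0884], [-0.0271, -0.0077, 0.0, 0.0884], [-0.0277, -0.0052, 0.0, 0.0884], [-0.028, -0.0028, 0.0, 0.0884]]]
[[[-0.0282, -0.0003, 0.0, 0.0884], [-0.0281, 0.0022, 0.0, 0.0884], [-0.0278, 0.0047, 0.0, 0.0884], [-0.0273, 0.0071, 0.0, 0.0884], [-0.0265, 0.0095, 0.0, 0.0884]]]
[[[-0.0256, 0.0118, 0.0, 0.0884], [-0.0245, 0.014, 0.0, 0.0884], [-0.0231, 0.0161, 0.0, 0.0884], [-0.0216, 0.0181, 0.0, 0.0884], [-0.0199, 0.0199, 0.0, 0.0884]]]
```

Emit:
play_rows --steps '[[[0, 0, 0, 0], [0, 0, 0, 0], [0, 0, 0, 0], [0, 0, 0, 0], [0, 0, 0, 0]]]' --gripper 0.03

```text
time: 9.82
ee_pos: [0.6643, 0.1785, 0.0092]
tcp_rot: [-180.0, 0.0, 82.2]
wrist_force: [-0.3, -0.5, -0.1]
opening: 0.0301
grasp_force: 0.0
```

Emit:
play_rows --steps '[[[0, 0, -0.02, 0], [0, 0, -0.03, 0], [0, 0, -0.03, 0], [0, 0, -0.03, 0], [0, 0, -0.03, 0]]]'

```text
time: 10.23
ee_pos: [0.6641, 0.1785, 0.1508]
tcp_rot: [180.0, 0.0, 82.2]
wrist_force: [1.2, 0.4, -0.1]
opening: 0.0301
grasp_force: 0.0
```

Emit:
play_rows --steps '[[[-0.0253, -0.0123, 0, 0.0884], [-0.0263, -0.01, 0, 0.0884], [-0.027, -0.0077, 0, 0.0884], [-0.0277, -0.0052, 0, 0.0884], [-0.028, -0.0028, 0, 0.0884]]]' --gripper 0.065

```text
time: 10.65
ee_pos: [0.5854, 0.0606, 0.1493]
tcp_rot: [180.0, -0.0, 56.6]
wrist_force: [0.7, -0.2, -0.3]
opening: 0.0646
grasp_force: 0.0
```

Emit:
play_rows --steps '[[[-0.028, -0.0003, 0, 0.0884], [-0.028, 0.0022, 0, 0.0884], [-0.0278, 0.0047, 0, 0.0884], [-0.0273, 0.007, 0, 0.0884], [-0.0265, 0.0095, 0, 0.0884]]]'

```text
time: 11.07
ee_pos: [0.5073, -0.0563, 0.1494]
tcp_rot: [180.0, -0.0, 31.3]
wrist_force: [0.5, -0.7, 0.0]
opening: 0.0645
grasp_force: 0.0
```

Emit:
play_rows --steps '[[[-0.0256, 0.0118, 0, 0.0884], [-0.0245, 0.014, 0, 0.0884], [-0.023, 0.016, 0, 0.0884], [-0.0216, 0.018, 0, 0.0884], [-0.02, 0.02, 0, 0.0884]]]'

```text
time: 11.48
ee_pos: [0.429, -0.1734, 0.1495]
tcp_rot: [180.0, -0.0, 6.0]
wrist_force: [0.3, -0.0, -0.1]
opening: 0.0649
grasp_force: 0.0
```

Emit:
play_rows --steps '[[[0, 0, 0, 0], [0, 0, 0, 0], [0, 0, 0, 0], [0, 0, 0, 0], [0, 0, 0, 0]]]'

```text
time: 11.9
ee_pos: [0.4304, -0.1718, 0.1493]
tcp_rot: [-180.0, 0.0, 6.3]
wrist_force: [0.4, 0.0, 0.5]
opening: 0.065
grasp_force: 0.0
```

Run:
```python
from h import *
c=cam('wrist','w3.png');o=bot.get_obs();print(o['ee_pos'],o['tcp_rot'],o['opening'])
t=cam('top','top1.png')['img'][105:185,240:335]
i=c['img'];m=cv2.resize(i[80:330,180:430],None,fx=2.4,fy=2.4,interpolation=cv2.INTER_CUBIC)
for k in range(0,250,20): cv2.putText(m,str(180+k),(int(k*2.4),12),0,.4,(0,255,255)); cv2.line(m,(int(k*2.4),0),(int(k*2.4),4),(0,255,255))
for k in range(0,250,20): cv2.putText(m,str(80+k),(0,int(k*2.4)+4),0,.4,(0,255,255))
z=np.zeros((600,800,3),np.uint8);z[:,:600]=m;t=cv2.resize(t,None,fx=2,fy=2);z[:160,610:800]=t[:,:190]
cv2.imwrite('pics/w3c.png',z)
```

```text
[ 0.4303212  -0.17180933  0.14925794] [-1.79989653e+02  1.21942770e-02  6.32827956e+00] 0.06528412142106511
```

View pics/w3c.png

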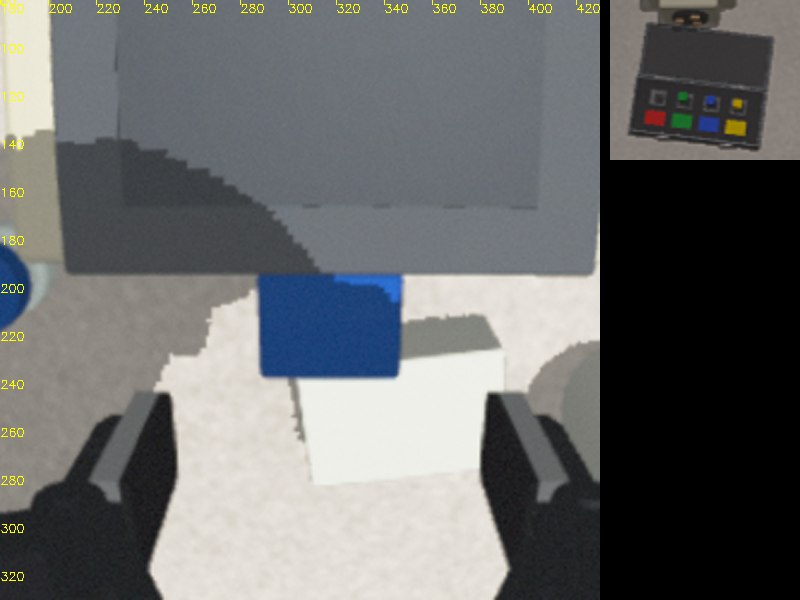

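Green shows home in its slot in the inset. In the wrist view the tab's top is centred at (317.9,215.4) and the cover's front edge is at row 194, level, so the cover's yaw is about 6.3°. The fingertips are at row 244.

Run:
```python
from h import *
c=cam('wrist');c['fish']=1;o=bot.get_obs()
P=lambda x,y,z:atz(c,180+x/2.4,80+y/2.4,z)
a,b=P(65,273,.14),P(595,275,.14);e=a-b
print('front',a,b,(a+b)/2,np.linalg.norm(e),np.degrees(np.arctan2(-e[0],e[1])))
q=[P(260,273,.14),P(402,273,.14),P(400,376,.14),P(262,376,.14)];print('tab',sum(q)/4,np.linalg.norm(q[0]-q[1]),np.linalg.norm(q[1]-q[2]))
# tip depth: pad ends 65.3 mm apart inner edge at (172,393),(487,393)
d1,d2=ray(c,180+172/2.4,80+393/2.4),ray(c,180+487/2.4,80+393/2.4)
d1/=-d1[2];d2/=-d2[2];h=.0653/np.linalg.norm(d1-d2);print('tip z by gap',c['xyz'][2]-h,'tcp',o['ee_pos'],'tip pos',c['xyz']+h*(d1+d2)/2)
```

```text
front [ 0.43917979 -0.0962151   0.14      ] [ 0.45506969 -0.24489626  0.14      ] [ 0.44712474 -0.17055568  0.14      ] 0.14952784826532958 6.1001763121711
tab [ 0.43213354 -0.17241166  0.14      ] 0.03845307238700287 0.030714158507970823
tip z by gap 0.1953847924423356 tcp [ 0.43021374 -0.17194193  0.14926785] tip pos [ 0.4384804  -0.17119149  0.19538479]
```

Emit:
play_rows --steps '[[[-0.0023, 0.0004, 0.015, 0], [0, 0, 0.015, 0], [0, 0, 0.015, 0], [0, 0, 0.012, 0], [0, 0, 0.009, 0]]]'

```text
time: 12.47
ee_pos: [0.4275, -0.1728, 0.0821]
tcp_rot: [-180.0, 0.1, 6.3]
wrist_force: [-0.7, 0.1, -0.3]
opening: 0.0653
grasp_force: 0.0
```

Emit:
play_rows --steps '[[[0, 0, 0, 0], [0, 0, 0, 0], [0, 0, 0, 0], [0, 0, 0, 0], [0, 0, 0, 0]]]' --gripper 0.033 --squeeze 25

```text
time: 12.88
ee_pos: [0.4276, -0.1725, 0.0839]
tcp_rot: [-179.9, -0.0, 6.3]
wrist_force: [-1.8, 5.2, -1.4]
opening: 0.0392
grasp_force: 27.5
```

Emit:
play_rows --steps '[[[0, 0, 0, 0], [0, 0, 0, 0], [0, 0, 0, 0], [0, 0, 0, 0], [0, 0, 0, 0]]]'

```text
time: 13.3
ee_pos: [0.4276, -0.1725, 0.0839]
tcp_rot: [-179.9, -0.0, 6.2]
wrist_force: [-1.9, 5.6, -0.7]
opening: 0.0393
grasp_force: 27.5
```

Run:
```python
from h import *
o=bot.get_obs();print(o['ee_pos'],o['opening'],o['grasp_force'])
u=np.array([np.cos(np.radians(6.2)),np.sin(np.radians(6.2))]);p=o['ee_pos']
h=np.array([p[0],p[1]])+.150*u
w=[]
for k in range(1,26):
    t=1.76*k/25; x=-.150*np.cos(t)+.005*np.sin(t); z=.150*np.sin(t)+.005*np.cos(t)
    g=h+u*x; w.append((*g,p[2]+z-.005,6.2,1))
plan(*w,start=(p,6.3)); print(w[-1])
```

```text
[ 0.42762804 -0.17253763  0.08392528] 0.03929065468113109 27.489571273326874
[[[0.0007, 0.0, -0.0105, 0.0017], [0.0015, -0.0, -0.0105, -0.0], [0.0022, 0.0, -0.0103, -0.0], [0.0029, 0.0, -0.0102, -0.0], [0.0036, 0.0, -0.0099, -0.0]]]
[[[0.0043, -0.0, -0.0096, -0.0], [0.005, -0.0, -0.0093, -0.0], [0.0056, 0.0, -0.0089, -0.0], [0.0062, -0.0, -0.0085, -0.0], [0.0068, 0.0, -0.0081, -0.0]]]
[[[0.0074, -0.0, -0.0076, -0.0], [0.0079, -0.0, -0.007, -0.0], [0.0084, 0.0, -0.0065, -0.0], [0.0088, 0.0, -0.0059, -0.0], [0.0092, -0.0, -0.0052, -0.0]]]
[[[0.0095, -0.0, -0.0046, -0.0], [0.0098, 0.0, -0.0039, -0.0], [0.0101, 0.0, -0.0032, -0.0], [0.0103, -0.0, -0.0025, -0.0], [0.0104, 0.0, -0.0017, -0.0]]]
[[[0.0105, 0.0, -0.001, -0.0], [0.0106, -0.0, -0.0003, -0.0], [0.0106, -0.0, 0.0005, -0.0], [0.0105, -0.0, 0.0012, -0.0], [0.0104, 0.0, 0.002, -0.0]]]
(np.float64(0.6096792457744684), np.float64(-0.15276054178594306), np.float64(0.22530804724429757), 6.2, 1)
```

Gripped at 39 mm, the tab's width. Next I'll swing the cover up along its arc, starting with two calls.

Emit:
play_rows --steps '[[[0.0007, 0, -0.0105, 0], [0.0015, 0, -0.0105, 0], [0.0022, 0, -0.0103, 0], [0.0029, 0, -0.0102, 0], [0.0036, 0, -0.01, 0]]]'

```text
time: 13.72
ee_pos: [0.4391, -0.1713, 0.1363]
tcp_rot: [-179.9, -0.1, 6.3]
wrist_force: [3.9, 5.9, -6.5]
opening: 0.0393
grasp_force: 26.4
```

Emit:
play_rows --steps '[[[0.0043, 0, -0.0096, 0], [0.005, 0, -0.0093, 0], [0.0056, 0, -0.0089, 0], [0.0062, 0, -0.0085, 0], [0.0068, 0, -0.0081, 0]]]'

```text
time: 14.13
ee_pos: [0.4666, -0.1683, 0.1804]
tcp_rot: [-179.9, -0.0, 6.3]
wrist_force: [1.7, 5.6, -6.8]
opening: 0.0392
grasp_force: 26.1
```

Emit:
play_rows --steps '[[[0.0074, 0, -0.0076, 0], [0.0079, 0, -0.007, 0], [0.0084, 0, -0.0065, 0], [0.0088, 0, -0.0059, 0], [0.0092, 0, -0.0052, 0]]]'

```text
time: 14.55
ee_pos: [0.5078, -0.1638, 0.2125]
tcp_rot: [-179.9, 0.0, 6.2]
wrist_force: [-2.6, 3.4, -5.4]
opening: 0.0388
grasp_force: 25.9
```

Emit:
play_rows --steps '[[[0.0095, 0, -0.0046, 0], [0.0098, 0, -0.0039, 0], [0.01, 0, -0.0032, 0], [0.0103, 0, -0.0025, 0], [0.0104, 0, -0.0017, 0]]]'

```text
time: 14.97
ee_pos: [0.5574, -0.1585, 0.2289]
tcp_rot: [-180.0, 0.0, 6.2]
wrist_force: [-3.1, 4.7, -1.2]
opening: 0.0391
grasp_force: 25.5
```

Emit:
play_rows --steps '[[[0.0105, 0, -0.001, 0], [0.0106, 0, -0.0003, 0], [0.0106, 0, 0.0005, 0], [0.0105, 0, 0.0012, 0], [0.0104, 0, 0.002, 0]]]'

```text
time: 15.38
ee_pos: [0.6102, -0.1528, 0.2272]
tcp_rot: [180.0, -0.1, 6.2]
wrist_force: [-2.3, 3.8, 3.9]
opening: 0.0393
grasp_force: 24.7
```

Emit:
play_rows --steps '[[[0, 0, 0, 0], [0, 0, 0, 0], [0, 0, 0, 0], [0, 0, 0, 0], [0, 0, 0, 0]]]'

```text
time: 15.8
ee_pos: [0.6103, -0.1528, 0.227]
tcp_rot: [180.0, -0.2, 6.3]
wrist_force: [1.8, 4.3, 5.3]
opening: 0.0397
grasp_force: 25.1
```

Run:
```python
from h import *
plan((.5134,-.1635,.297,96.2,15),start=([.6103,-.1528,.297],6.2))
```

```text
[[[-0.0065, 0.0, 0.0, -0.1047], [-0.0065, -0.0007, -0.0, -0.1047], [-0.0064, -0.0013, -0.0, -0.1047], [-0.0062, -0.002, -0.0, -0.1047], [-0.0059, -0.0026, -0.0, -0.1047]]]
[[[-0.0056, -0.0032, -0.0, -0.1047], [-0.0053, -0.0038, -0.0, -0.1047], [-0.0048, -0.0043, -0.0, -0.1047], [-0.0044, -0.0048, -0.0, -0.1047], [-0.0038, -0.0053, -0.0, -0.1047]]]
[[[-0.0033, -0.0056, -0.0, -0.1047], [-0.0027, -0.0059, -0.0, -0.1047], [-0.002, -0.0062, -0.0, -0.1047], [-0.0014, -0.0064, -0.0, -0.1047], [-0.0007, -0.0065, -0.0, -0.1047]]]
```

Emit:
play_rows --steps '[[[0, 0, 0, 0], [0, 0, 0, 0], [0, 0, 0, 0], [0, 0, 0, 0], [0, 0, 0, 0]]]' --gripper 0.06

```text
time: 16.22
ee_pos: [0.6096, -0.1535, 0.2249]
tcp_rot: [180.0, 0.0, 6.2]
wrist_force: [0.3, -0.3, 0.3]
opening: 0.0595
grasp_force: 0.0
```

Emit:
play_rows --steps '[[[0, 0, -0.01, 0], [0, 0, -0.015, 0], [0, 0, -0.015, 0], [0, 0, -0.015, 0], [0, 0, -0.015, 0]]]'

```text
time: 16.63
ee_pos: [0.6095, -0.1534, 0.2956]
tcp_rot: [180.0, 0.0, 6.2]
wrist_force: [1.1, -0.9, 0.1]
opening: 0.0596
grasp_force: 0.0
```

Emit:
play_rows --steps '[[[-0.0065, 0, 0, -0.1047], [-0.0065, -0.0007, 0, -0.1047], [-0.0064, -0.0013, 0, -0.1047], [-0.0062, -0.002, 0, -0.1047], [-0.006, -0.0026, 0, -0.1047]]]' --gripper 0.035

```text
time: 17.05
ee_pos: [0.5769, -0.1571, 0.2949]
tcp_rot: [-180.0, 0.0, 36.5]
wrist_force: [-0.2, -0.4, 0.3]
opening: 0.0351
grasp_force: 0.0
```

Emit:
play_rows --steps '[[[-0.0056, -0.0032, 0, -0.1047], [-0.0053, -0.0038, 0, -0.1047], [-0.0048, -0.0043, 0, -0.1047], [-0.0044, -0.0048, 0, -0.1047], [-0.0038, -0.0053, 0, -0.1047]]]'

```text
time: 17.47
ee_pos: [0.5446, -0.1607, 0.2949]
tcp_rot: [-180.0, 0.0, 66.5]
wrist_force: [-0.5, -0.8, 0.5]
opening: 0.035
grasp_force: 0.0
```

Emit:
play_rows --steps '[[[-0.0033, -0.0056, 0, -0.1047], [-0.0027, -0.006, 0, -0.1047], [-0.002, -0.0062, 0, -0.1047], [-0.0014, -0.0064, 0, -0.1047], [-0.0007, -0.0065, 0, -0.1047]]]'

```text
time: 17.88
ee_pos: [0.5122, -0.1644, 0.295]
tcp_rot: [-180.0, 0.0, 96.5]
wrist_force: [0.1, -0.2, 0.5]
opening: 0.0351
grasp_force: 0.0
```

Emit:
play_rows --steps '[[[0, 0, 0.03, 0], [0, 0, 0.03, 0], [0, 0, 0.03, 0], [0, 0, 0, 0], [0, 0, 0, 0]]]'

```text
time: 18.3
ee_pos: [0.5116, -0.164, 0.2044]
tcp_rot: [-179.9, -0.1, 96.2]
wrist_force: [-0.4, 0.7, 0.3]
opening: 0.0351
grasp_force: 0.0
```

Emit:
play_rows --steps '[[[0, 0, 0, 0], [0, 0, 0, 0], [0, 0, 0, 0], [0, 0, 0, 0], [0, 0, 0, 0]]]'

```text
time: 18.72
ee_pos: [0.513, -0.1644, 0.2059]
tcp_rot: [179.9, 0.0, 96.2]
wrist_force: [-0.2, 0.6, -0.8]
opening: 0.0348
grasp_force: 0.0
```

Run:
```python
from h import *
c=cam('wrist','w4.png');o=bot.get_obs();print(o['ee_pos'],o['tcp_rot'],o['opening'])
s=cam('scene','s4.png')['img'][80:270,120:310]
i=c['img'];m=cv2.resize(i[100:300,217:417],None,fx=3,fy=3,interpolation=cv2.INTER_CUBIC)
for k in range(0,200,20): cv2.putText(m,str(217+k),(k*3,12),0,.4,(0,255,255)); cv2.line(m,(k*3,0),(k*3,4),(0,255,255))
for k in range(0,200,20): cv2.putText(m,str(100+k),(0,k*3+4),0,.4,(0,255,255))
z=np.zeros((600,800,3),np.uint8);z[:,:600]=m;z[:190,605:795]=s
cv2.imwrite('pics/w4c.png',z)
```

```text
[ 0.51285753 -0.16429558  0.205567  ] [1.79956186e+02 1.90614519e-02 9.62128014e+01] 0.03527139229675455
```

View pics/w4c.png

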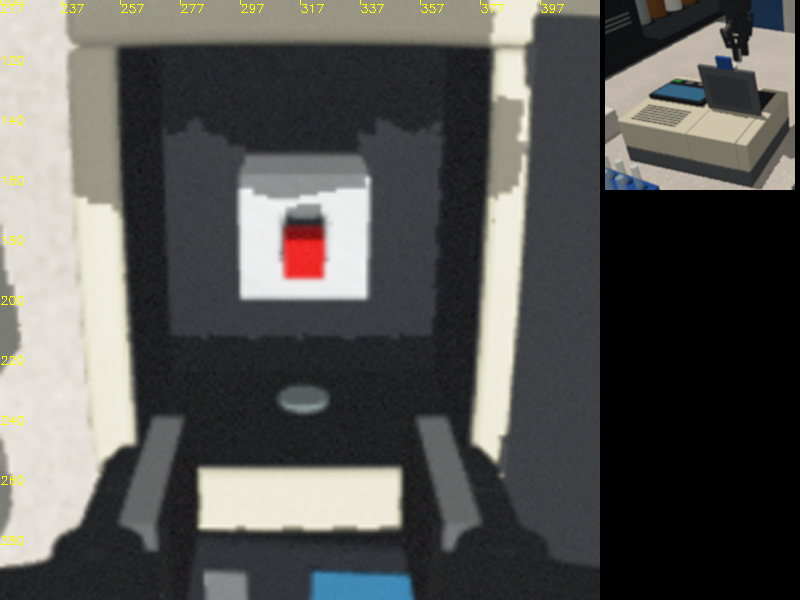

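The inset shows the cover standing open. The red filter's top is centred at about (318.3,186.1) in the white holder, square to the tool.

Run:
```python
from h import *
c=cam('wrist');c['fish']=1;o=bot.get_obs()
print(atz(c,318.3,186.1,.12), 'holder',atz(c,217+304/3,100+238/3,.092),o['ee_pos'])
w=atz(c,318.3,186.1,.12)-o['ee_pos'];y=np.radians(yawof(o))
print('tool shift',w[0]*np.cos(y)+w[1]*np.sin(y),w[0]*np.sin(y)-w[1]*np.cos(y))
```

```text
[ 0.51376497 -0.16260184  0.12      ] holder [ 0.51402699 -0.16349245  0.092     ] [ 0.5127131  -0.16426931  0.20520546]
tool shift 0.0015438353947590708 0.001226158566241123
```

Emit:
play_rows --steps '[[[0.0015, 0.0012, 0.018, 0], [0, 0, 0.018, 0], [0, 0, 0.018, 0], [0, 0, 0.018, 0], [0, 0, 0.018, 0]]]'

```text
time: 19.28
ee_pos: [0.5135, -0.1626, 0.1142]
tcp_rot: [180.0, 0.0, 96.2]
wrist_force: [-0.2, -0.2, 0.3]
opening: 0.0349
grasp_force: 0.0
```

Emit:
play_rows --steps '[[[0, 0, 0.006, 0], [0, 0, 0.006, 0], [0, 0, 0.006, 0], [0, 0, 0.006, 0], [0, 0, 0.006, 0]]]'

```text
time: 19.7
ee_pos: [0.514, -0.1628, 0.0853]
tcp_rot: [179.9, 0.0, 96.2]
wrist_force: [-0.2, -1.0, -0.1]
opening: 0.0351
grasp_force: 0.0
```

Emit:
play_rows --steps '[[[0, 0, 0.006, 0], [0, 0, 0.006, 0], [0, 0, 0.006, 0], [0, 0, 0.006, 0], [0, 0, 0, 0]]]'

```text
time: 20.12
ee_pos: [0.513, -0.1624, 0.0595]
tcp_rot: [-179.9, -0.0, 96.2]
wrist_force: [-0.9, 0.2, -0.5]
opening: 0.035
grasp_force: 0.0
```

Emit:
play_rows --steps '[[[0, 0, 0, 0], [0, 0, 0, 0], [0, 0, 0, 0], [0, 0, 0, 0], [0, 0, 0, 0]]]' --gripper 0.005 --squeeze 35

```text
time: 20.53
ee_pos: [0.5138, -0.1627, 0.0613]
tcp_rot: [180.0, 0.0, 96.2]
wrist_force: [0.5, -0.1, 1.0]
opening: 0.0117
grasp_force: 37.5
```

Emit:
play_rows --steps '[[[0, 0, 0, 0], [0, 0, 0, 0], [0, 0, 0, 0], [0, 0, 0, 0], [0, 0, 0, 0]]]'

```text
time: 20.95
ee_pos: [0.5138, -0.1627, 0.0613]
tcp_rot: [180.0, 0.0, 96.2]
wrist_force: [0.5, -0.8, 3.1]
opening: 0.0114
grasp_force: 37.7
```

Run:
```python
from h import *
plan((.49,.321,.25,127,20),start=([.5138,-.1627,.25],96.2))
```

```text
[[[0.0242, 0.0014, 0.0, -0.0269], [0.0241, 0.0021, 0.0, -0.0269], [0.0241, 0.0027, 0.0, -0.0269], [0.024, 0.0034, 0.0, -0.0269], [0.0239, 0.004, 0.0, -0.0269]]]
[[[0.0238, 0.0047, 0.0, -0.0269], [0.0236, 0.0053, 0.0, -0.0269], [0.0235, 0.0059, 0.0, -0.0269], [0.0233, 0.0066, 0.0, -0.0269], [0.0231, 0.0072, 0.0, -0.0269]]]
[[[0.0229, 0.0078, 0.0, -0.0269], [0.0227, 0.0084, 0.0, -0.0269], [0.0225, 0.009, 0.0, -0.0269], [0.0222, 0.0096, 0.0, -0.0269], [0.022, 0.0102, 0.0, -0.0269]]]
[[[0.0217, 0.0108, 0.0, -0.0269], [0.0214, 0.0114, 0.0, -0.0269], [0.0211, 0.0119, 0.0, -0.0269], [0.0207, 0.0125, 0.0, -0.0269], [0.0204, 0.0131, 0.0, -0.0269]]]
```

Emit:
play_rows --steps '[[[0, 0, -0.006, 0], [0, 0, -0.008, 0], [0, 0, -0.01, 0], [0, 0, -0.012, 0], [0, 0, -0.014, 0]]]'

```text
time: 21.37
ee_pos: [0.5133, -0.1626, 0.1122]
tcp_rot: [-180.0, -0.0, 96.2]
wrist_force: [0.6, 0.2, -0.1]
opening: 0.0116
grasp_force: 37.3
```

Emit:
play_rows --steps '[[[0, 0, -0.028, 0], [0, 0, -0.028, 0], [0, 0, -0.028, 0], [0, 0, -0.028, 0], [0, 0, -0.027, 0]]]'

```text
time: 21.78
ee_pos: [0.5132, -0.1625, 0.2529]
tcp_rot: [179.9, 0.0, 96.2]
wrist_force: [-0.0, -0.2, 0.2]
opening: 0.0115
grasp_force: 37.3
```

Emit:
play_rows --steps '[[[0.0242, 0.0014, 0, -0.027], [0.0241, 0.002, 0, -0.027], [0.0241, 0.0027, 0, -0.027], [0.024, 0.0034, 0, -0.027], [0.024, 0.004, 0, -0.027]]]'

```text
time: 22.2
ee_pos: [0.5071, -0.0406, 0.2514]
tcp_rot: [179.9, 0.0, 104.0]
wrist_force: [-0.1, 0.0, -0.1]
opening: 0.0116
grasp_force: 37.4
```

Emit:
play_rows --steps '[[[0.0238, 0.0047, 0, -0.027], [0.0236, 0.0053, 0, -0.027], [0.0235, 0.006, 0, -0.027], [0.0233, 0.0066, 0, -0.027], [0.0231, 0.0072, 0, -0.027]]]'

```text
time: 22.62
ee_pos: [0.5012, 0.0805, 0.2513]
tcp_rot: [179.9, 0.0, 111.8]
wrist_force: [0.8, 0.5, -0.6]
opening: 0.0114
grasp_force: 37.3
```

Emit:
play_rows --steps '[[[0.023, 0.0078, 0, -0.027], [0.0227, 0.0084, 0, -0.027], [0.0225, 0.009, 0, -0.027], [0.0222, 0.0096, 0, -0.027], [0.022, 0.0102, 0, -0.027]]]'

```text
time: 23.03
ee_pos: [0.4949, 0.2015, 0.2513]
tcp_rot: [180.0, 0.0, 119.5]
wrist_force: [0.3, 0.3, -0.3]
opening: 0.0116
grasp_force: 37.3
```

Emit:
play_rows --steps '[[[0.0217, 0.0108, 0, -0.027], [0.0214, 0.0114, 0, -0.027], [0.0211, 0.012, 0, -0.027], [0.0207, 0.0125, 0, -0.027], [0.0204, 0.013, 0, -0.027]]]'

```text
time: 23.45
ee_pos: [0.4887, 0.3225, 0.2513]
tcp_rot: [180.0, 0.0, 127.2]
wrist_force: [0.0, 0.3, -0.1]
opening: 0.0114
grasp_force: 37.3
```

Emit:
play_rows --steps '[[[0, 0, 0, 0], [0, 0, 0, 0], [0, 0, 0, 0], [0, 0, 0, 0], [0, 0, 0, 0]]]'

```text
time: 23.87
ee_pos: [0.4893, 0.3205, 0.2506]
tcp_rot: [180.0, 0.0, 127.1]
wrist_force: [0.8, -0.5, -0.1]
opening: 0.0116
grasp_force: 37.3
```

Run:
```python
from h import *
c=cam('wrist','w5.png');o=bot.get_obs();print(o['ee_pos'],o['tcp_rot'],o['opening'],c['xyz'],c['attitude'])
m=cv2.resize(c['img'],(800,500),interpolation=cv2.INTER_CUBIC)
for k in range(0,640,40): cv2.putText(m,str(k),(int(k*1.25),12),0,.4,(0,0,255)); cv2.line(m,(int(k*1.25),0),(int(k*1.25),4),(0,0,255))
for k in range(0,400,40): cv2.putText(m,str(k),(0,int(k*1.25)+4),0,.4,(0,0,255))
cv2.imwrite('pics/w5c.png',m)
```

```text
[0.48925891 0.32060646 0.25048969] [1.79970144e+02 5.90406371e-03 1.27079757e+02] 0.011654058291875932 [0.44298914 0.38158355 0.43302959] [1.62661341e+02 2.55098520e-02 3.70728868e+01]
```

View pics/w5c.png

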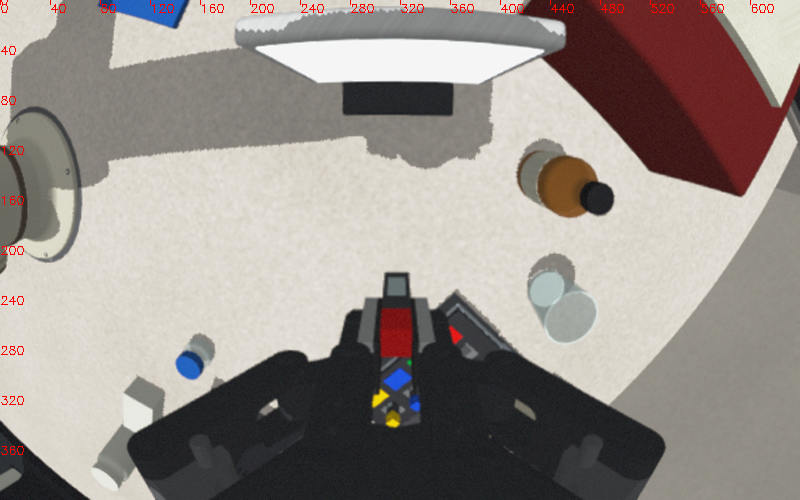

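The wrist view shows the panel square on at the top:
- Foot front edge: crop (343,112) to (452,114).
- Lit face bottom: (318,82) to (480,83).
- Frame top-front corners: about (238,38) and (563,43).

The filter is held upright with its window towards the panel.

Run:
```python
from h import *
c=cam('wrist');c['fish']=1;o=bot.get_obs()
n=np.array([np.cos(np.radians(-53)),np.sin(np.radians(-53))])
for nm,z,a,b in(('foot',.01,(343,112.5),(452,114)),('litbot',.065,(318,82),(480,83.5)),('littop',.235,(255,40),(545,50)),('frametop',.245,(238,38),(563,43))):
    p,q=[atz(c,x/1.25,y/1.25,z)[:2] for x,y in(a,b)];e=q-p;m=(p+q)/2
    print(nm,m,np.linalg.norm(e),'edge',np.degrees(np.arctan2(e[1],e[0])), 'along n of tcp-m',(o['ee_pos'][:2]-m)@n,'lat',(o['ee_pos'][:2]-m)@np.array([-n[1],n[0]]))
```

```text
foot [0.43472584 0.39565653] 0.11764896837224918 edge 36.332841539261196 along n of tcp-m 0.09266426148546977 lat -0.0015870867487619562
litbot [0.41854088 0.41913219] 0.1526782223742054 edge 36.663576545975396 along n of tcp-m 0.12115310747210987 lat -0.0027892101082703205
littop [0.41613736 0.42109889] 0.15212837479805882 edge 35.18747850501915 along n of tcp-m 0.12417026431040022 lat -0.002053266775568844
frametop [0.41553977 0.4223313 ] 0.1639419000395171 edge 36.394990327634524 along n of tcp-m 0.12551415221940368 lat -0.002317687283167686
```

Emit:
play_rows --steps '[[[0, 0, 0, -0.1044], [0, 0, 0, -0.1044], [0, 0, 0, -0.1044], [0, 0, 0, -0.1044], [0, 0, 0, -0.1044]]]'

```text
time: 24.38
ee_pos: [0.4892, 0.3209, 0.2502]
tcp_rot: [180.0, 0.0, 157.3]
wrist_force: [-0.6, -0.3, -0.6]
opening: 0.0114
grasp_force: 37.3
```

Emit:
play_rows --steps '[[[0, 0, 0, -0.1044], [0, 0, 0, -0.1044], [0, 0, 0, -0.1044], [0, 0, 0, -0.1044], [0, 0, 0, -0.1044]]]'

```text
time: 24.8
ee_pos: [0.4892, 0.3209, 0.2502]
tcp_rot: [180.0, 0.0, -172.8]
wrist_force: [1.0, -0.1, 0.1]
opening: 0.0117
grasp_force: 37.3
```

Emit:
play_rows --steps '[[[0, 0, 0, -0.1044], [0, 0, 0, -0.1044], [0, 0, 0, -0.1044], [0, 0, 0, -0.1044], [0, 0, 0, -0.1044]]]'

```text
time: 25.22
ee_pos: [0.4892, 0.3209, 0.2502]
tcp_rot: [-180.0, 0.0, -142.9]
wrist_force: [0.6, 0.1, -0.6]
opening: 0.0116
grasp_force: 37.3
```

Emit:
play_rows --steps '[[[0, 0, 0, -0.1044], [0, 0, 0, -0.1044], [0, 0, 0, -0.1044], [0, 0, 0, -0.1044], [0, 0, 0, -0.1044]]]'

```text
time: 25.63
ee_pos: [0.4892, 0.3209, 0.2502]
tcp_rot: [-180.0, 0.0, -113.0]
wrist_force: [-0.0, 0.3, 0.4]
opening: 0.0119
grasp_force: 37.3
```

Emit:
play_rows --steps '[[[0, 0, 0, -0.1044], [0, 0, 0, -0.1044], [0, 0, 0, -0.1044], [0, 0, 0, -0.1044], [0, 0, 0, -0.1044]]]'

```text
time: 26.05
ee_pos: [0.4891, 0.3209, 0.2502]
tcp_rot: [-180.0, 0.0, -83.1]
wrist_force: [0.6, -0.5, 0.4]
opening: 0.0116
grasp_force: 37.3
```

Emit:
play_rows --steps '[[[0, 0, 0, -0.1044], [0, 0, 0, -0.1044], [0, 0, 0, -0.1044], [0, 0, 0, -0.1044], [0, 0, 0, -0.1044]]]'

```text
time: 26.47
ee_pos: [0.4891, 0.3209, 0.2502]
tcp_rot: [-180.0, -0.0, -53.1]
wrist_force: [-0.6, 0.6, -0.3]
opening: 0.0116
grasp_force: 37.3
```

Emit:
play_rows --steps '[[[0, 0, 0.024, 0], [0, 0, 0.024, 0], [0, 0, 0.024, 0], [0, 0, 0.024, 0], [0, 0, 0.023, 0]]]'

```text
time: 26.88
ee_pos: [0.489, 0.3208, 0.1299]
tcp_rot: [-180.0, -0.0, -53.4]
wrist_force: [0.6, 0.1, 0.2]
opening: 0.0117
grasp_force: 37.4
```

Emit:
play_rows --steps '[[[0, 0, 0, 0], [0, 0, 0, 0], [0, 0, 0, 0], [0, 0, 0, 0], [0, 0, 0, 0]]]'

```text
time: 27.3
ee_pos: [0.4897, 0.3218, 0.1327]
tcp_rot: [-179.9, -0.0, -53.4]
wrist_force: [-0.4, -0.2, -0.6]
opening: 0.0116
grasp_force: 37.3
```

Emit:
play_rows --steps '[[[-0.01, 0, 0.0003, 0], [-0.01, 0, 0.0003, 0], [-0.01, 0, 0.0003, 0], [-0.01, 0, 0.0003, 0], [-0.006, -0.0004, 0, 0]]]'

```text
time: 27.72
ee_pos: [0.4608, 0.36, 0.1298]
tcp_rot: [180.0, 0.0, -53.3]
wrist_force: [0.8, 0.5, -0.3]
opening: 0.0117
grasp_force: 37.3
```

Emit:
play_rows --steps '[[[0, 0, 0, 0], [0, 0, 0, 0], [0, 0, 0, 0], [0, 0, 0, 0], [0, 0, 0, 0]]]'

```text
time: 28.13
ee_pos: [0.4622, 0.3583, 0.1298]
tcp_rot: [180.0, -0.0, -53.4]
wrist_force: [-0.3, -0.2, -0.3]
opening: 0.0116
grasp_force: 37.3
```

Emit:
play_rows --steps '[[[0, 0, 0, 0], [0, 0, 0, 0], [0, 0, 0, 0], [0, 0, 0, 0], [0, 0, 0, 0]]]'

```text
time: 28.55
ee_pos: [0.462, 0.3586, 0.1298]
tcp_rot: [-180.0, 0.0, -53.4]
wrist_force: [0.5, -0.1, -0.3]
opening: 0.0112
grasp_force: 37.3
```

Run:
```python
from h import *
t=cam('top')['img'];s=cam('scene')['img']
z=np.zeros((600,800,3),np.uint8)
z[:300,:480]=cv2.resize(s,(480,300))
z[300:600,:400]=cv2.resize(s[130:280,400:600],None,fx=2,fy=2,interpolation=cv2.INTER_CUBIC)
z[300:550,400:800]=cv2.resize(t,(400,250))
cv2.imwrite('pics/end.png',z);o=bot.get_obs();print(o['ee_pos'],o['tcp_rot'],o['wrist_force'],o['grasp_force'],o['qd'])
```

```text
[0.46196586 0.35857426 0.12981166] [-1.79999803e+02 -3.77184246e-04 -5.33987430e+01] [ 0.90658531 -0.93374098 -0.0459441 ] 37.31003925204277 [-0.02926379  0.03089332  0.03786265  0.06232943  0.00676197 -0.00930429]
```

View pics/end.png

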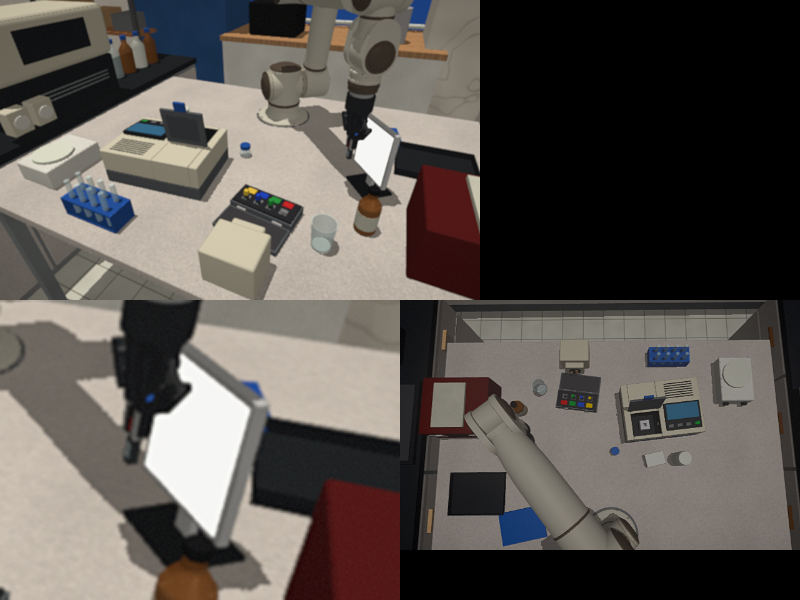

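The end pictures show the cover standing open, green home in its slot, and the red filter held in front of the panel without touching it. Handing in.

```bash
python3 -c "
from workcell import bot
print(bot.job_done())"
```

```text
the job is handed in; nothing more can be done
None
```

I've handed the job in: the green filter is home in its slot, the cover stands open, and the red filter is held still and upright about 75 mm from the panel, its window squarely facing the middle of the lit face; no verdict came back.

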